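# Index the plate tilt stand up one notch

### The job

Tilt the open well plate up by one notch on its tilt stand: pull the spring ring out, raise the tray slowly to the next notch, feel for it and let the pin spring fully home there, then let go. Keep the tray's weight in hand so that it neither drops back nor jerks, do not tip it on beyond that notch, never force the pin against the quadrant, and leave the other things on the bench where they are.

Things in the scene. Friction and masses are not known exactly. Their poses are not given: they have to be found in the camera images.
- stand: Tilt stand screwed to the bench: white base plate 185 x 200 x 10 mm (x, y, z). Origin on the bench under the base; its z is up, its x points away from the operator, its y to the left. The tray's pivot axis runs along its y at x = -55 mm (near side), z = 42 mm. The index arm and pull ring are on its right (-y) side.
- tray: Aluminium tray 112 x 140 mm with an open 24-well plate clipped in, 0.28 to 0.56 kg, on a slightly stiff pivot shaft. Origin on the pivot axis at mid width; x along the tray away from the pivot, z normal to it. The far (+x) end tilts up. It starts at a tilt of 4 degrees, hanging on the pin: with the pin out it falls unless held by the ring or from below. The ring turns with it.
- barrel (a point): Outer end of the plunger barrel (18 mm diameter, 28 mm long), at tray x = 100, y = -118, z = 0 mm, carried by the dark steel index arm (16 mm high, 8 mm thick, at tray y = -96 mm) that turns with the tray, outside the quadrant. Axes as the tray's.
- quadrant: Fixed aluminium notched arc 6 mm thick, at stand y -84 to -78 mm, radius 92 to 108 mm about the pivot, up to 86 mm above it. Origin on the pivot axis, axes as the stand's. Gaps 9.5 mm wide between its teeth are the notches for the 8 mm pin (nose edge rounded 1.5 mm). Between notches the outer face is flat; the pin nose rubs on it (friction 0.3), which holds the tray if let go there.
- first_notch (a point): Notch at 4 degrees where the pin starts. The next notch is in a steel stop block on the same arc, which earlier users clamped anywhere from 20 to 30 degrees of tilt: its place is not measured, find it by feel or by eye. The one after, at 46 degrees, is too far.
- ring (a joint): How far the pull ring is drawn out, in m: 0 is home (pin fully through the quadrant), 0.014 the end of its travel. The pin tip is clear of the quadrant from 0.010 on, and resting on the flat face it reads about 0.010. Its spring pulls it in with 5 N at home and 9 N at the end.
- ring_grip (a point): Middle of the pull ring's steel stem, the place to grip: stem 14 mm diameter, 34 mm long along the stand's y axis, at tray x = 100, y = -135, z = 0 mm when home. At its outer end is the ring flange, 33 mm diameter, 7 mm thick; its inner end meets the barrel. Pull it out along the stand's -y. As the tray tilts it moves on a 100 mm circle about the pivot.
- tip_box: Bystander: pipette tip box 85 x 122 x 64 mm. Origin at its underside.
- tube_jar: Bystander: clear jar of tubes with a white lid, 88 mm diameter, 113 mm tall. Origin at its underside.
- bottle: Bystander: amber bottle 64 mm diameter, 130 mm tall. Origin at its underside.
- trough: Bystander: white reagent trough 45 x 130 x 35 mm. Origin at its underside.
- tube_rack: Bystander: green tube rack 65 x 105 x 28 mm, tubes standing 8 mm out. Origin at its underside.
- pipette: Bystander: pipette lying along its y, 270 mm long, 26 mm thick. Origin under its handle.
- beaker: Bystander: glass beaker 66 mm diameter, 75 mm tall. Origin at its underside.

How it is judged (in metres and radians):
On the way, in this order (a step that is already met when the one before it is completed fails the run):
1. the ring is pulled out until its pin is clear, with the tray still at its first notch (value of joint ring above 0.009 m and angle between tray's own z axis and vertical below 0.14 rad), for 0.05 s.
2. the pin is home in the next notch (value of joint ring below 0.002 m and angle between tray's own z axis and vertical between 0.335 and 0.54 rad), for 0.2 s.
At the end, for the whole second after the job is handed in: The tray is at rest in the next notch (tilt between 19 and 31 degrees) with the ring home within 2 mm, held by its pin alone (all of step 2 and angular speed of tray below 0.05 rad/s); the robot touches nothing.
It fails at once if the pin is forced against the quadrant with more than 25 N (contact force between tray and quadrant above 25 N).
It fails at once if the tray drops or jerks (faster than 1.8 rad/s) (angular speed of tray above 1.8 rad/s).
It fails at once if the tray falls back below its first notch (under 2.3 degrees) (angle between tray's own z axis and vertical below 0.04 rad).
It fails at once if the tray is tipped on well beyond the next notch (over 35 degrees) (angle between tray's own z axis and vertical above 0.611 rad).
It fails at once if a bystander is moved by more than 20 mm (distance of any of tip_box, tube_jar, bottle, trough, tube_rack, pipette, beaker from where it was at the start of the episode above 0.02 m).
It also fails if it takes over 64 s, if anything falls off the work surface, if the arm or the gripper's body presses on something with over 40 N, if the wrist force passes 120 N, or if a joint passes its speed limit or range.

### The arm

A 7-joint arm with a two-finger parallel gripper is mounted at the origin on the work surface. World frame = base frame: x ahead of the robot, y to its left, z up, the work surface at z = 0. Lengths are in mm, angles in rad, forces in N, time in s.
With the tool pointing down it reaches from about 425 to 925 mm from the base axis. Payload 6.8 kg.
Tool frame: the origin (TCP) lies between the finger pads; the fingertips stand 8 mm ahead of it and the grasp point (between the pads) lies 11 mm behind it; z points along the fingers, y is the line along which they close (so a half turn about z gives the same grasp; the last joint's range is limited). The gripper opens to 85 mm and grips with 20 to 120 N. Pads are 22 mm wide; open, the fingers measure 114 mm over their backs; the gripper's body (76 mm by 85 mm) begins 54 mm behind the grasp point. The pads swing forward as they close: fully open they stand 13 mm farther back than shut.
Start: joints at [-1.363, 0.477, 0.022, 1.555, -0.011, 1.109, -0.083], TCP at [209.636, 641.638, 239.308] pointing down, gripper open.
Joint ranges: [-2.96, 2.96], [-0.34, 2.1], [-1.41, 1.46], [0.24, 2.44], [-1.37, 4.51], [0.17, 1.92], [-2.96, 2.96]. Speed limits (rad/s): [2.39, 2.39, 3.14, 3.14, 3.14, 3.14, 3.14].

### API

Orientations are given as a unit quaternion [x, y, z, w].
In Python, from rig import sensors, eyes, arm gives the robot as it stands.
- The arm moves only by the shell command python3 -m creep 'ROWS' [OPENING]. ROWS is JSON, a list that holds one entry, the list of rows, each a list of 6 numbers: the shift along the tool's x, y, z in mm, then the turn, a rotation vector about the tool's x, y, z in degrees. In form: [[[dx, dy, dz, ax, ay, az], ...]]. A call has 1 to 20 rows; each row is the pose to reach, as a shift and turn from the pose commanded when the call began, along the tool's axes at that moment; what a row does not reach only later rows make up. A row lasts 1/8 s, in which the tool goes at most 62.5 mm and 10.7 degrees, less where a joint would pass 70% of its speed; a pose out of reach is approached as far as the arm can. A call with a gripper value outside its range is refused whole. OPENING is the gripper command: -1 is shut, 1 is fully open, values between are in proportion, set as the call begins (- or left out, the last holds). The fingers move at their own pace and stop on an object; the grip force is fixed at half the most. Time passes only in rows, so rows that repeat a pose let the fingers close. It gives the time, the measured TCP pose, the force, the opening and the grip force at its end, in the units of the state.
- sensors.state(): the state, without advancing time (a new reading comes with each control period).
- eyes.camera(name): name is "scene" or "top" or "wrist"; returns a dict with "pixels" (400x640x3 uint8, red, green, blue), "mtx" (3x3 intrinsics, pixels), "D" ([k1, k2, p1, p2, k3] as OpenCV has them; the pictures are not rectified), "world_from_camera" (4x4, takes a point from camera to world coordinates); the wrist camera has in their place "hand_eye" (4x4, takes a point from camera to tool coordinates, whose origin is the TCP and whose axes are the flange's). Camera axes: x right, y down, z forward; pixel columns grow to the right and rows downward; lengths in mm; the calibration is good to about 2 mm. A picture is of the moment at which its call begins: read the wrist's pose just before it. There is no depth.
- arm.job_done(): hands the job in; it is judged then, once.
The state is a dict: "time_s": time; "joint_positions": joint angles; "joint_velocities": joint speeds; "joint_efforts": joint torques, N m; "tool_pos": TCP position; "tool_rot": TCP orientation; "ft_force": force on the tool from outside, world axes, zero at the start; "wrist_torque": the same for the moment, N m; "grip_width": finger opening in mm; "grasp_force": force on a finger pad.
Only numpy, scipy, OpenCV 4.12 (cv2) and the standard library are available. Lean on these libraries where they do the work, as an engineer would, in place of code of your own. Each camera call takes 0.05 s, during which the arm holds its last target. There are 200 camera calls.

## Working session

There is one attempt and no reset: what is moved stays moved. The work goes in short steps, Python scripts to look and compute and a shell command to move; the robot and the scene stay as the last step left them, time stands still between calls to the robot, and variables do not carry over. Pictures are saved under pics/ and viewed, at most 10 in all, crops included, and the job is handed in when it is done.

```bash
mkdir -p pics; ls; python3 - <<'E'
from rig import sensors,eyes
import cv2,numpy as np,json
s=sensors.state();print({k:np.round(v,3).tolist() for k,v in s.items()})
for n in("scene","top"):
    c=eyes.camera(n);cv2.imwrite(f"pics/{n}0.png",c["pixels"][:,:,::-1])
    print(n,np.round(c["mtx"],1).tolist(),np.round(c["D"],4).tolist(),np.round(c["world_from_camera"],3).tolist())
E
```

```text
pics
{'time_s': 0.0, 'joint_positions': [-1.363, 0.478, 0.022, 1.556, -0.012, 1.109, -0.083], 'joint_velocities': [0.0, 0.0, 0.001, -0.002, -0.0, -0.0, -0.001], 'joint_efforts': [-0.0, -59.645, 1.608, -28.12, 0.012, 0.01, 0.0], 'tool_pos': [209.473, 641.055, 238.311], 'tool_rot': [0.157, 0.988, -0.001, -0.0], 'ft_force': [0.161, -0.097, 0.427], 'wrist_torque': [-0.016, -0.018, 0.014], 'grasp_force': 0.0, 'grip_width': 85.635}
scene [[411.7, 0.0, 312.1], [0.0, 411.7, 206.5], [0.0, 0.0, 1.0]] [-0.0537, 0.0, 0.0, 0.0, 0.0] [[0.375, 0.517, -0.769, 1262.739], [0.927, -0.222, 0.303, -370.623], [-0.014, -0.827, -0.563, 585.755], [0.0, 0.0, 0.0, 1.0]]
top [[481.7, 0.0, 314.7], [0.0, 481.7, 202.4], [0.0, 0.0, 1.0]] [-0.0739, 0.0, 0.0, 0.0, 0.0] [[0.018, -0.983, 0.185, 320.931], [-1.0, -0.019, -0.004, -63.102], [0.007, -0.185, -0.983, 1204.102], [0.0, 0.0, 0.0, 1.0]]
```

View pics/scene0.png

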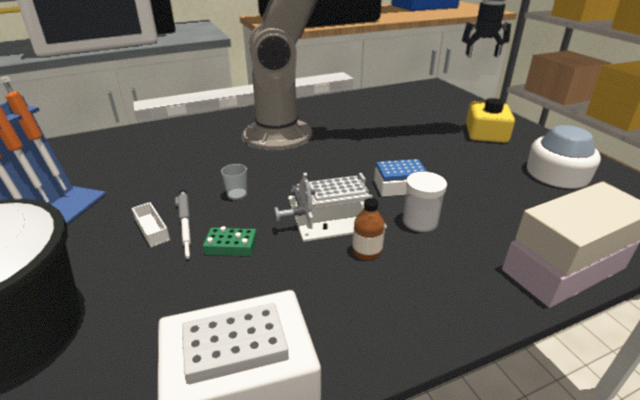

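View pics/top0.png

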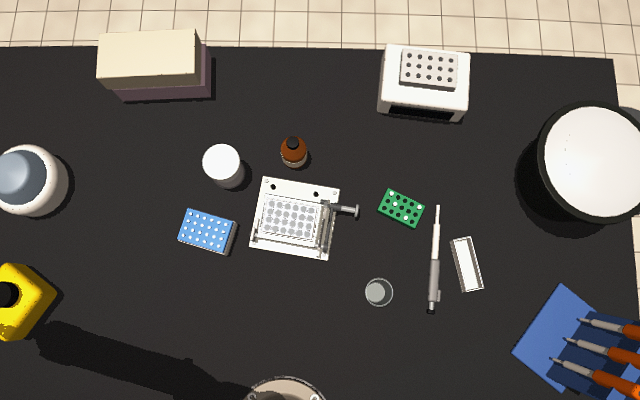

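Top view: the stand is at about (295,218), with its ring flange near (357,211) and the green rack to the right at (402,207). Scene view: the ring is at about (280,214). I'll enlarge both.

```bash
python3 - <<'E'
import cv2,numpy as np
a=cv2.imread("pics/top0.png")[168:268,240:370];b=cv2.imread("pics/scene0.png")[165:245,265:395]
a=cv2.resize(a,None,fx=6,fy=6,interpolation=cv2.INTER_CUBIC)
b=cv2.resize(b,None,fx=6,fy=6,interpolation=cv2.INTER_CUBIC)
cv2.imwrite("pics/topc.png",a);cv2.imwrite("pics/scenec.png",b)
E
```

```text
(no output)
```

View pics/topc.png

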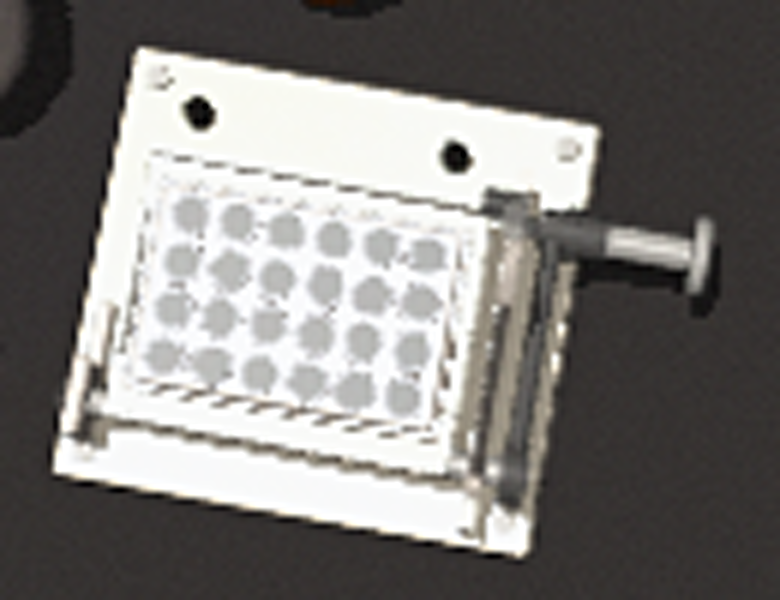

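View pics/scenec.png

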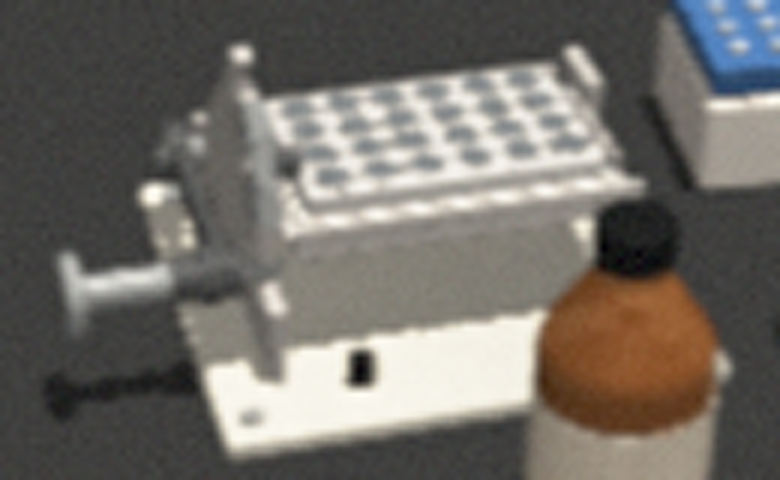

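Base plate corners in the top crop are at (137,48), (600,127), (528,555) and (53,473). The stem runs from (607,240) to (690,257). In the scene crop the stem runs from (172,277) to (85,290).

```bash
cat > h.py <<'E'
import numpy as np,cv2
from rig import eyes,sensors
from scipy.spatial.transform import Rotation as R
from scipy.optimize import least_squares
def ray(c,uv,z):
    n=cv2.undistortPoints(np.array([[uv]],float),c["mtx"],c["D"])[0,0]
    T=np.array(c["world_from_camera"]);d=T[:3,:3]@[n[0],n[1],1];o=T[:3,3]
    return o+d*(z-o[2])/d[2]
def proj(c,P):
    T=np.linalg.inv(np.array(c["world_from_camera"]))
    return cv2.projectPoints(np.array(P,float).reshape(-1,1,3),cv2.Rodrigues(T[:3,:3])[0],T[:3,3],np.array(c["mtx"]),np.array(c["D"]))[0][:,0]
E
python3 - <<'E'
from h import *
for k in("mtx",):pass
c={n:eyes.camera(n) for n in("top","scene")}
for v in c.values(): v["mtx"]=np.array(v["mtx"]);v["D"]=np.array(v["D"])
tp=lambda u,v:(240+(u+.5)/6-.5,168+(v+.5)/6-.5)
sp=lambda u,v:(265+(u+.5)/6-.5,165+(v+.5)/6-.5)
cor=np.array([ray(c["top"],tp(*p),10) for p in[(137,48),(600,127),(528,555),(53,473)]])
print(cor.round(1).tolist(),[np.linalg.norm(cor[i]-cor[i-1]).round(1) for i in range(4)])
m=np.array([[92.5,100],[92.5,-100],[-92.5,-100],[-92.5,100]])
f=lambda p:np.c_[m@np.array([[np.cos(p[2]),np.sin(p[2])],[-np.sin(p[2]),np.cos(p[2])]])+p[:2]]
r=least_squares(lambda p:(f(p)-cor[:,:2]).ravel(),[400,0,0]);p=r.x;print("stand",p,np.degrees(p[2]),r.fun.round(1))
a=np.radians(4)
def st(t,y): # tray x=100,z=0 at tilt t
    l=np.array([-55+100*np.cos(t),y]);q=np.array([[np.cos(p[2]),-np.sin(p[2])],[np.sin(p[2]),np.cos(p[2])]])@l+p[:2]
    return np.r_[q,42+100*np.sin(t)]
P=[st(a,-118),st(a,-135),st(a,-152)];print(np.round(P,1).tolist())
q=proj(c["top"],P);print("top pred crop",((q-[240,168])*6+2.5).round(0).tolist())
q=proj(c["scene"],P);print("scene pred crop",((q-[265,165])*6+2.5).round(0).tolist())
# triangulate the stem ends
for u,v in[((607,240),(172,277)),((690,257),(85,290))]:
    r=least_squares(lambda X:np.r_[proj(c["top"],X)[0]-tp(*u),proj(c["scene"],X)[0]-sp(*v)],P[1]);print(r.x.round(1),r.cost)
for n in c:
    print(n,proj(c[n],[P[1]]).round(1))
E
```

```text
[[612.6, 66.8, 10.0], [582.2, -130.2, 10.0], [401.4, -102.2, 10.0], [431.3, 94.7, 10.0]] [np.float64(183.5), np.float64(199.4), np.float64(183.0), np.float64(199.2)]
stand [ 5.06867494e+02 -1.77236972e+01 -1.52618152e-01] -8.744375971746882 [ 0.9  0.2  0.9 -0.4 -1.1 -0.3 -0.7  0.5]
[[533.2, -141.2, 49.0], [530.6, -158.0, 49.0], [528.0, -174.8, 49.0]]
top pred crop [[631.0, 225.0], [673.0, 232.0], [714.0, 239.0]]
scene pred crop [[144.0, 292.0], [100.0, 299.0], [55.0, 305.0]]
[ 527.3 -129.5   49.1] 0.5435152183493237
[ 521.2 -162.9   48.3] 0.8806092499941375
top [[351.7 206.2]]
scene [[281.2 214.4]]
```

```bash
cat >> h.py <<'E'
YAW=-9.0
def target(pos,pitch=0,yaw=YAW):
    """tool: y along stand x, z down, then pitched (tray tilt) about the tray axis; returns shift row from now"""
    s=sensors.state();R0=R.from_quat(s["tool_rot"])
    x=np.array([np.cos(np.radians(yaw)),np.sin(np.radians(yaw)),0]);y=np.array([-x[1],x[0],0])
    best=None
    for sg in(1,-1):
        z=np.array([0,0,-1.]);ty=sg*x;M=R.from_matrix(np.c_[np.cross(ty,z),ty,z])
        M=R.from_rotvec(-np.radians(pitch)*y)*M
        rv=(R0.inv()*M).as_rotvec(degrees=True)
        if best is None or np.linalg.norm(rv)<np.linalg.norm(best):best=rv
    return R0.inv().apply(np.array(pos)-s["tool_pos"]).round(1),best.round(2)
E
python3 - <<'E'
from h import *
c=eyes.camera("wrist");print(np.round(c["hand_eye"],3).tolist(),np.round(c["mtx"],0).tolist(),c["D"])
print(target([524,-146,220]))
E
```

```text
[[-0.001, -0.958, -0.287, 73.026], [1.0, -0.001, -0.0, -0.064], [-0.0, -0.287, 0.958, -135.729], [0.0, 0.0, 0.0, 1.0]] [[303.0, 0.0, 319.0], [0.0, 303.0, 196.0], [0.0, 0.0, 1.0]] [0.01399829 0.         0.         0.         0.        ]
(array([-543.4, -650.8,   19.4]), array([-4.000e-02,  4.000e-02,  8.091e+01]))
```

```bash
python3 -m creep '[[[-543,-651,19,0,0,81],[-543,-651,19,0,0,81],[-543,-651,19,0,0,81],[-543,-651,19,0,0,81],[-543,-651,19,0,0,81],[-543,-651,19,0,0,81],[-543,-651,19,0,0,81],[-543,-651,19,0,0,81],[-543,-651,19,0,0,81],[-543,-651,19,0,0,81],[-543,-651,19,0,0,81],[-543,-651,19,0,0,81],[-543,-651,19,0,0,81],[-543,-651,19,0,0,81],[-543,-651,19,0,0,81],[-543,-651,19,0,0,81],[-543,-651,19,0,0,81],[-543,-651,19,0,0,81]]]'
python3 - <<'E'
from h import *
s=sensors.state();print(s["joint_positions"],R.from_quat(s["tool_rot"]).as_matrix().round(3).tolist())
c=eyes.camera("wrist");np.savez("w1.npz",p=s["tool_pos"],q=s["tool_rot"],**c)
cv2.imwrite("pics/w1.png",c["pixels"][:,:,::-1])
print(target([524,-146,100]))
E
```

```text
time_s: 2.5
tool_pos: [523.6, -144.5, 220.4]
tool_rot: [0.76, 0.65, 0.0, -0.0]
ft_force: [-0.0, 0.0, 0.5]
grip_width: 85.3
grasp_force: 0.0
[-0.41024864  0.33320522  0.70495263  1.92783441 -0.26039032  0.97217391
  0.2592205 ] [[0.156, 0.988, 0.0], [0.988, -0.156, 0.001], [0.001, -0.0, -1.0]]
(array([ -1.2,   0.6, 120.4]), array([ 0.  , -0.04, -0.  ]))
```

View pics/w1.png

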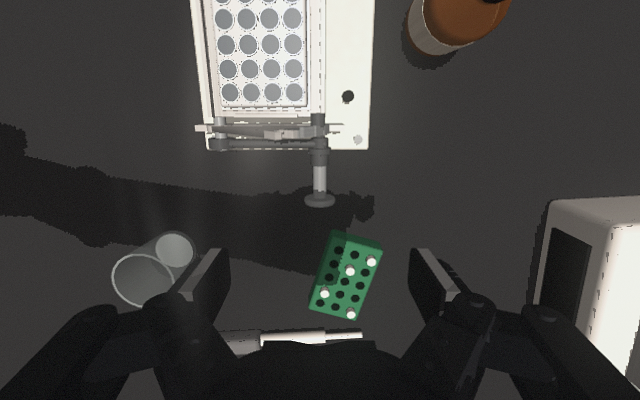

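The wrist view shows the stem pointing straight down the image at column 320, from row 164 to row 193. Base right corners are at (207,150) and (369,150), and the pivot shaft end is near (219,145).

```bash
python3 - <<'E'
from h import *
w=dict(np.load("w1.npz"));T=np.eye(4);T[:3,:3]=R.from_quat(w["q"]).as_matrix();T[:3,3]=w["p"]
w["world_from_camera"]=T@w["hand_eye"]
for n,uv,z in[("stem in",(320,164),49),("stem out",(319.5,193.5),49),("cornN",(207,150),10),("cornF",(369,150),10),("pivot shaft",(219,145),42),("flange c",(319.5,200),49)]:
    print(n,ray(w,uv,z).round(1))
im=cv2.resize(w["pixels"][100:215,190:380,::-1],None,fx=4.2,fy=4.2,interpolation=cv2.INTER_CUBIC);cv2.imwrite("pics/w1c.png",im)
E
```

```text
stem in [ 527.1 -129.5   49. ]
stem out [ 521.7 -160.5   49. ]
cornN [ 401.6 -100.6   10. ]
cornF [ 583.8 -129.5   10. ]
pivot shaft [427.5 -95.   42. ]
flange c [ 520.6 -167.6   49. ]
```

View pics/w1c.png

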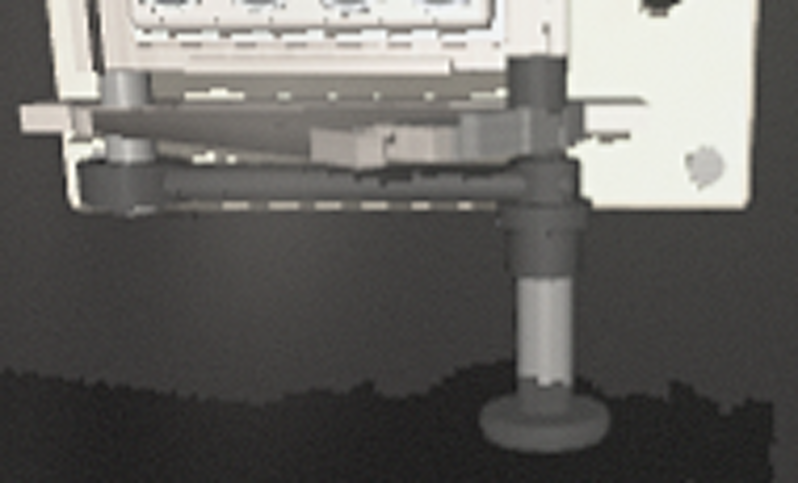

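The wrist fix agrees with the earlier triangulation: stem middle at about (524.4,-146,49), yaw -9°. Next I descend with the fingers half open.

```bash
python3 -m creep '[[[-1.4,1,40,0,0,0],[-1.4,1,80,0,0,0],[-1.4,1,110,0,0,0],[-1.4,1,130,0,0,0],[-1.4,1,145,0,0,0],[-1.4,1,160,0,0,0],[-1.4,1,170,0,0,0],[-1.4,1,178,0,0,0],[-1.4,1,182,0,0,0],[-1.4,1,182,0,0,0]]]' 0
python3 - <<'E'
from h import *
c=eyes.camera("wrist");cv2.imwrite("pics/w2.png",c["pixels"][:,:,::-1])
print(target([524.4,-146,38]))
E
```

```text
time_s: 3.8
tool_pos: [524.4, -147.4, 38.3]
tool_rot: [0.761, 0.649, -0.0, -0.0]
ft_force: [0.5, -0.0, -0.6]
grip_width: 42.6
grasp_force: 0.0
(array([ 1.4, -0.3,  0.5]), array([ 0.02, -0.  , -0.1 ]))
```

View pics/w2.png

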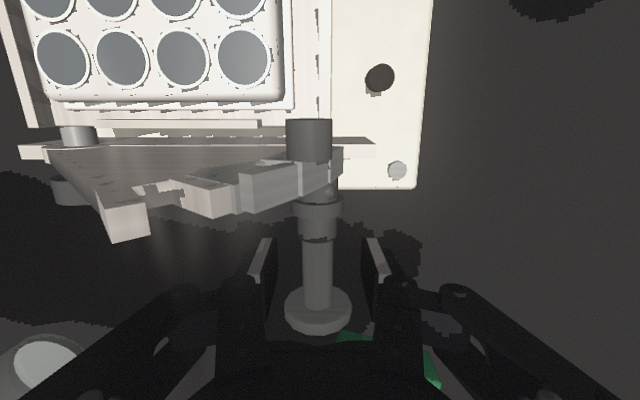

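The stem (318,265) sits between the pads (262 and 378), so I close on it.

```bash
python3 -m creep '[[[0.7,-0.4,0,0,0,0],[0.7,-0.4,0,0,0,0],[0.7,-0.4,0,0,0,0],[0.7,-0.4,0,0,0,0],[0.7,-0.4,0,0,0,0],[0.7,-0.4,0,0,0,0],[0.7,-0.4,0,0,0,0],[0.7,-0.4,0,0,0,0]]]' -1
```

```text
time_s: 4.85
tool_pos: [523.9, -146.5, 38.3]
tool_rot: [0.761, 0.649, -0.0, -0.0]
ft_force: [-2.1, 2.4, 5.8]
grip_width: 11.9
grasp_force: 58.7
```

```bash
python3 -m creep '[[[0,0,-0.3,0,0,0],[0,0,-0.6,0,0,0],[0,0,-0.6,0,0,0],[0,0,-0.6,0,0,0]]]'; python3 -m creep '[[[-0.5,0,0,0,0,0],[-1,0,0,0,0,0],[-1,0,0,0,0,0],[-1,0,0,0,0,0]]]'
```

```text
time_s: 5.35
tool_pos: [523.9, -146.4, 38.7]
tool_rot: [0.761, 0.649, -0.0, -0.0]
ft_force: [-1.3, 2.0, 0.4]
grip_width: 12.1
grasp_force: 58.4
time_s: 5.85
tool_pos: [523.9, -146.5, 38.7]
tool_rot: [0.761, 0.649, 0.0, -0.001]
ft_force: [-2.0, 4.1, -0.4]
grip_width: 11.8
grasp_force: 58.4
```

```bash
python3 -m creep '[[[-1,0,-0.2,0,0,0],[-2,0,-0.2,0,0,0],[-3,0,-0.2,0,0,0],[-4,0,-0.2,0,0,0],[-5,0,-0.2,0,0,0],[-5,0,-0.2,0,0,0]]]'
```

```text
time_s: 6.6
tool_pos: [523.2, -150.5, 38.8]
tool_rot: [0.76, 0.649, 0.001, -0.001]
ft_force: [-0.7, 7.8, -1.0]
grip_width: 11.9
grasp_force: 58.5
```

```bash
python3 -m creep '[[[-1,0,0,0,0,0],[-2,0,-0.1,0,0,0],[-3,0,-0.1,0,0,0],[-4,0,-0.1,0,0,0],[-5,0,-0.1,0,0,0],[-6,0,-0.1,0,0,0],[-7,0,-0.1,0,0,0],[-7.8,0,-0.1,0,0,0],[-7.8,0,-0.1,0,0,0]]]'
```

```text
time_s: 7.72
tool_pos: [522.1, -157.5, 38.7]
tool_rot: [0.76, 0.65, 0.001, -0.002]
ft_force: [-0.6, 7.8, -2.2]
grip_width: 12.2
grasp_force: 58.4
```

```bash
python3 -m creep '[[[0,0.03,-0.9,-0.5,0,0],[0,0.05,-1.7,-1,0,0],[0,0.07,-2.6,-1.5,0,0],[0,0.08,-3.5,-2,0,0],[0,0.08,-3.5,-2,0,0]]]'
```

```text
time_s: 8.35
tool_pos: [522.1, -157.5, 42.3]
tool_rot: [0.76, 0.65, 0.012, 0.012]
ft_force: [-0.0, 7.8, -2.7]
grip_width: 11.9
grasp_force: 58.4
```

```bash
python3 -m creep '[[[0,0.06,-1.3,-0.75,0,0],[0,0.07,-2.6,-1.5,0,0],[0,0.07,-3.9,-2.25,0,0],[0,0.07,-5.2,-3,0,0],[0,0.05,-6.5,-3.75,0,0],[0,0,-7.8,-4.5,0,0],[0,-0.06,-9.1,-5.25,0,0],[0,-0.13,-10.4,-6,0,0],[0,-0.22,-11.7,-6.75,0,0],[0,-0.33,-13.1,-7.5,0,0],[0,-0.46,-14.4,-8.25,0,0],[0,-0.6,-15.7,-9,0,0],[0,-0.6,-15.7,-9,0,0]]]'
```

```text
time_s: 9.98
tool_pos: [520.9, -157.4, 58.0]
tool_rot: [0.757, 0.647, 0.063, 0.071]
ft_force: [1.3, 8.4, -2.6]
grip_width: 12.1
grasp_force: 58.6
```

```bash
python3 -m creep '[[[0.5,0,0,0,0,0],[1,0,0,0,0,0],[1.5,0,0,0,0,0],[2,0,0,0,0,0],[2.5,0,0,0,0,0],[3,0,0,0,0,0],[3,0,0,0,0,0]]]'
```

```text
time_s: 10.85
tool_pos: [521.1, -155.9, 58.0]
tool_rot: [0.757, 0.646, 0.062, 0.072]
ft_force: [0.7, 5.0, -4.4]
grip_width: 12.1
grasp_force: 58.6
```

```bash
python3 -m creep '[[[0,0.03,-0.87,-0.5,0,0],[0,0.05,-1.74,-1,0,0],[0,0.07,-2.61,-1.5,0,0],[0,0.08,-3.49,-2,0,0],[0,0.08,-4.36,-2.5,0,0],[0,0.07,-5.23,-3,0,0],[0,0.07,-5.23,-3,0,0]]]'; python3 -m creep '[[[0,0.03,-0.87,-0.5,0,0],[0,0.05,-1.74,-1,0,0],[0,0.05,-1.74,-1,0,0]]]'
```

```text
time_s: 11.72
tool_pos: [520.1, -155.8, 63.2]
tool_rot: [0.755, 0.644, 0.079, 0.092]
ft_force: [-1.1, 5.4, -3.0]
grip_width: 12.0
grasp_force: 58.7
time_s: 12.1
tool_pos: [519.7, -155.8, 64.9]
tool_rot: [0.754, 0.644, 0.085, 0.098]
ft_force: [-1.1, 5.7, -3.3]
grip_width: 11.6
grasp_force: 58.7
```

```bash
python3 -m creep '[[[0,0.03,-0.87,-0.5,0,0],[0,0.05,-1.74,-1,0,0],[0,0.05,-1.74,-1,0,0]]]'
```

```text
time_s: 12.48
tool_pos: [519.3, -155.7, 66.6]
tool_rot: [0.753, 0.643, 0.09, 0.105]
ft_force: [-0.6, 5.7, -3.0]
grip_width: 12.0
grasp_force: 58.7
```

```bash
python3 -m creep '[[[1,0.03,-0.5,-0.3,0,0],[1.5,0.05,-1,-0.6,0,0],[1.5,0.05,-1.74,-1,0,0],[1.5,0.05,-1.74,-1,0,0]]]'
```

```text
time_s: 12.98
tool_pos: [518.9, -155.4, 68.4]
tool_rot: [0.753, 0.642, 0.096, 0.112]
ft_force: [-2.9, 3.0, -4.4]
grip_width: 11.7
grasp_force: 58.7
```

```bash
python3 -m creep '[[[0,0.03,-0.87,-0.5,0,0],[0,0.05,-1.74,-1,0,0],[0,0.05,-1.74,-1,0,0]]]'
```

```text
time_s: 13.35
tool_pos: [518.4, -155.2, 70.2]
tool_rot: [0.752, 0.641, 0.101, 0.119]
ft_force: [-3.9, 2.8, -3.8]
grip_width: 11.8
grasp_force: 58.8
```

```bash
python3 -m creep '[[[0,-0.1,-0.87,-0.5,0,0],[0,-0.2,-1.74,-1,0,0],[0,-0.2,-1.74,-1,0,0]]]'
```

```text
time_s: 13.72
tool_pos: [518.0, -155.2, 71.9]
tool_rot: [0.751, 0.64, 0.107, 0.126]
ft_force: [-4.4, 2.8, -3.6]
grip_width: 11.8
grasp_force: 58.8
```

```bash
python3 -m creep '[[[0,-0.2,-0.87,-0.5,0,0],[0,-0.3,-1.74,-1,0,0],[0,-0.3,-1.74,-1,0,0]]]'
```

```text
time_s: 14.1
tool_pos: [517.5, -155.0, 73.5]
tool_rot: [0.749, 0.639, 0.113, 0.132]
ft_force: [-3.9, 2.8, -2.3]
grip_width: 12.3
grasp_force: 58.8
```

```bash
python3 -m creep '[[[0,-0.2,-0.87,-0.5,0,0],[0,-0.3,-1.74,-1,0,0],[0,-0.3,-1.74,-1,0,0]]]'
```

```text
time_s: 14.48
tool_pos: [516.9, -154.8, 75.1]
tool_rot: [0.748, 0.638, 0.118, 0.139]
ft_force: [-2.6, 3.0, -4.0]
grip_width: 12.0
grasp_force: 58.7
```

```bash
python3 -m creep '[[[0,-0.1,-0.87,-0.5,0,0],[0,-0.1,-1.74,-1,0,0],[0,-0.1,-1.74,-1,0,0]]]'
```

```text
time_s: 14.85
tool_pos: [516.3, -154.7, 76.8]
tool_rot: [0.747, 0.637, 0.124, 0.145]
ft_force: [-1.9, 2.1, -2.9]
grip_width: 11.7
grasp_force: 58.9
```

```bash
python3 -m creep '[[[0,-0.1,-0.87,-0.5,0,0],[0,-0.1,-1.74,-1,0,0],[0,-0.1,-1.74,-1,0,0]]]'
```

```text
time_s: 15.22
tool_pos: [516.0, -152.2, 78.4]
tool_rot: [0.745, 0.637, 0.131, 0.15]
ft_force: [-3.2, 9.8, 0.3]
grip_width: 11.9
grasp_force: 59.4
```

```bash
python3 -m creep '[[[0,0,0,0,0,0],[0.5,0,0,0,0,0],[1,0,0,0,0,0],[1,0,0,0,0,0]]]'
```

```text
time_s: 15.72
tool_pos: [516.1, -151.7, 78.5]
tool_rot: [0.745, 0.637, 0.131, 0.151]
ft_force: [-2.9, 7.2, -0.0]
grip_width: 12.3
grasp_force: 59.5
```

```bash
python3 -m creep '[[[0.7,0,0,0,0,0],[1.4,0,0,0,0,0],[2.1,0,0,0,0,0],[2.8,0,0,0,0,0],[3.5,0,0,0,0,0],[3.5,0,0,0,0,0]]]'
```

```text
time_s: 16.48
tool_pos: [516.4, -149.8, 78.6]
tool_rot: [0.745, 0.636, 0.13, 0.152]
ft_force: [-3.5, 5.0, 1.5]
grip_width: 12.0
grasp_force: 59.6
```

```bash
python3 -m creep '[[[0,-0.2,-0.2,0,0,0],[0,-0.3,-0.4,0,0,0],[0.7,-0.3,-0.4,0,0,0],[1.4,-0.3,-0.4,0,0,0],[2.1,-0.3,-0.4,0,0,0],[2.1,-0.3,-0.4,0,0,0]]]'
```

```text
time_s: 17.23
tool_pos: [516.5, -147.7, 78.9]
tool_rot: [0.745, 0.636, 0.13, 0.152]
ft_force: [-2.1, 4.9, 1.8]
grip_width: 11.7
grasp_force: 59.4
```

```bash
python3 -m creep '[[[0.7,-0.1,-0.2,0,0,0],[1.4,-0.2,-0.3,0,0,0],[2.1,-0.2,-0.3,0,0,0],[2.8,-0.2,-0.3,0,0,0],[3.5,-0.2,-0.3,0,0,0],[3.5,-0.2,-0.3,0,0,0]]]'
```

```text
time_s: 17.98
tool_pos: [516.7, -145.4, 79.0]
tool_rot: [0.746, 0.635, 0.129, 0.153]
ft_force: [3.3, -1.0, 1.2]
grip_width: 11.7
grasp_force: 59.2
```

The ring is back at its home reading: the axial position matches the initial grip and the spring pull is gone. I open the gripper and check.

```bash
python3 -m creep '[[[0,0,0,0,0,0],[0,0,0,0,0,0],[0,0,0,0,0,0],[0,0,0,0,0,0],[0,0,0,0,0,0],[0,0,0,0,0,0]]]' 0.1; python3 -m creep '[[[0,0,-5,0,0,0],[0,0,-15,0,0,0],[0,0,-30,0,0,0],[0,0,-55,0,0,0],[0,0,-85,0,0,0],[0,0,-120,0,0,0],[0,0,-120,0,0,0]]]'
python3 - <<'E'
from h import *
s=sensors.state();c=eyes.camera("wrist");np.savez("w3.npz",p=s["tool_pos"],q=s["tool_rot"],**c)
t=eyes.camera("scene")["pixels"][140:260,255:405,::-1]
cv2.imwrite("pics/e.png",np.hstack([cv2.resize(c["pixels"][:,:,::-1],(480,300)),cv2.resize(t,(320,300))]))
E
```

```text
time_s: 18.73
tool_pos: [516.0, -144.5, 78.5]
tool_rot: [0.746, 0.636, 0.129, 0.152]
ft_force: [-0.5, -0.3, -0.6]
grip_width: 47.1
grasp_force: 0.0
time_s: 19.6
tool_pos: [469.3, -136.9, 189.6]
tool_rot: [0.746, 0.636, 0.13, 0.151]
ft_force: [0.4, 0.6, -0.1]
grip_width: 46.8
grasp_force: 0.0
```

View pics/e.png

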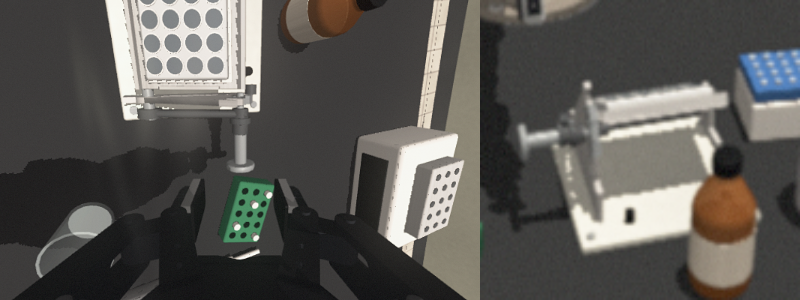

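The tray stays tilted and the gripper is clear. The stem shows in the wrist view at column ~240, rows 134–161 (half-size picture). I'll check the ring position numerically.

```bash
python3 - <<'E'
from h import *
w=dict(np.load("w3.npz"));T=np.eye(4);T[:3,:3]=R.from_quat(w["q"]).as_matrix();T[:3,3]=w["p"]
w["world_from_camera"]=T@w["hand_eye"];a=np.array([.156,.988])
for v in(134,161,166): 
    q=ray(w,(320,v*4/3),87);print(v,q.round(1),(q[:2]@a).round(1))
print("start stem in/out",np.array([527.1,-129.5])@a,np.array([521.7,-160.5])@a,"flange",np.array([520.6,-167.6])@a)
E
```

```text
134 [ 516.  -130.1   87. ] -48.0
161 [ 510.9 -161.8   87. ] -80.1
166 [ 510.  -167.9   87. ] -86.4
start stem in/out -45.71839999999999 -77.1888 flange -84.37519999999999
```

```bash
python3 -c "
from rig import arm
print(arm.job_done())"
```

```text
the job is handed in; nothing more can be done
None
```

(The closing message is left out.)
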